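# Find the packed chocolate box by its weight

### The job

One of the three identical closed gift boxes on the sloping stand is packed with chocolates, the other two are empty. Starting with the left-hand box (the +y end, the robot's left) and going to the right, lift each in turn about 5 cm clear of the stand to feel its weight, having put the one before back in its place; then set the heavy one gently down, upright and flat, inside the grey tray, with the two empty ones lying in their places on the stand. Do not tip a box over or disturb the jar, the tape roll or the mug.

Things in the scene. Friction and masses are not known exactly. Their poses are not given: they have to be found in the camera images.
- box_left_center (a point): Centre (half-way up) of the left-hand (+y end of the stand) closed kraft box tied with flat twine. All three look the same: 56 mm along x, 80 along y, 70 high along z. It starts on the stand's slope: z leans 25 degrees from vertical towards the stand's -x (robot side), x points up the slope. Two are empty (80 to 120 g in all), one is packed (340 to 490 g); which one changes.
- box_left: The same box (left); origin at the centre of its underside, axes as above. Its contents may sit up to 12 mm off-centre along y.
- place_left (a point): Fixed point on the stand: where the centre of the left box belongs when it lies in its place, bottom on the slope and lower side 2 mm from the lip or touching it (it starts within 5 mm of this).
- box_middle_center (a point): Centre (half-way up) of the middle closed kraft box tied with flat twine. All three look the same: 56 mm along x, 80 along y, 70 high along z. It starts on the stand's slope: z leans 25 degrees from vertical towards the stand's -x (robot side), x points up the slope. Two are empty (80 to 120 g in all), one is packed (340 to 490 g); which one changes.
- box_middle: The same box (middle); origin at the centre of its underside, axes as above. Its contents may sit up to 12 mm off-centre along y.
- place_middle (a point): Fixed point on the stand: where the centre of the middle box belongs when it lies in its place, bottom on the slope and lower side 2 mm from the lip or touching it (it starts within 5 mm of this).
- box_right_center (a point): Centre (half-way up) of the right-hand (-y end of the stand) closed kraft box tied with flat twine. All three look the same: 56 mm along x, 80 along y, 70 high along z. It starts on the stand's slope: z leans 25 degrees from vertical towards the stand's -x (robot side), x points up the slope. Two are empty (80 to 120 g in all), one is packed (340 to 490 g); which one changes.
- box_right: The same box (right); origin at the centre of its underside, axes as above. Its contents may sit up to 12 mm off-centre along y.
- place_right (a point): Fixed point on the stand: where the centre of the right box belongs when it lies in its place, bottom on the slope and lower side 2 mm from the lip or touching it (it starts within 5 mm of this).
- stand: Fixed plywood stand, 330 mm along y; origin under its foot's centre. Its plate slopes 25 degrees, low edge at -x (robot side), with a lip there 10 mm high (square to the slope), 6 mm thick; the boxes lie within 2 mm of it, 110 mm apart along y, from +y: left, middle, right. No wall at the high edge, 26 mm beyond the boxes, 136 mm up. Box centres are 145 mm up. Place and yaw vary; it may be left or right of the tray.
- tray: Fixed light-grey delivery tray, 170 mm along x by 190 mm along y outside, rim 16 mm high over the table, walls 5 mm, empty; origin at the centre of its underside, on the table. Its position and yaw vary.
- tray_floor (a point): Centre of the tray's inner floor, 5 mm above the table.
- spread_jar: Loose bystander: jar of spread with a white cap, 72 mm across, 95 mm high, behind the stand; origin under its centre.
- tape_roll: Loose bystander: roll of tape lying flat, 84 mm across, 25 mm high, behind the stand; origin under its centre.
- cup: Loose bystander: white mug 72 mm across, 85 mm high, handle at its +y, behind the tray; origin under its centre.
Not all that is in view belongs to the job. What is shaped like the box_left but orange or yellow is not meant. What is shaped like the box_right but yellow is not meant.

How it is judged:
On the way, in this order (a step that is already met when the one before it is completed fails the run):
1. the left box is held clear of the stand (raised at least 25 mm) (z of box_left_center in the frame of stand above 0.170031 m and contact force between box_left and stand below 0.05 N and contact force between box_left and the fingers above 0.5 N), for 0.2 s.
2. the left box is back in its place and the middle one is held clear of the stand (raised at least 25 mm) (distance between box_left_center and place_left below 0.025 m and angle between box_left's own z axis and vertical between 0.3 and 0.57 rad and z of box_middle_center in the frame of stand above 0.170031 m and contact force between box_middle and stand below 0.05 N and contact force between box_middle and the fingers above 0.5 N), for 0.2 s.
3. the left and middle boxes are back in their places and the right one is held clear of the stand (raised at least 25 mm) (distance between box_left_center and place_left below 0.025 m and angle between box_left's own z axis and vertical between 0.3 and 0.57 rad and distance between box_middle_center and place_middle below 0.025 m and angle between box_middle's own z axis and vertical between 0.3 and 0.57 rad and z of box_right_center in the frame of stand above 0.170031 m and contact force between box_right and stand below 0.05 N and contact force between box_right and the fingers above 0.5 N), for 0.2 s.
At the end, for the whole second after the job is handed in: The heavy box stands upright (within 0.12 rad) on the tray's floor, inside its rim, at rest and bearing on the tray with more than 2.4 N; each of the two empty boxes lies at rest on the slope, its centre within 25 mm of its place and its lean between 0.30 and 0.57 rad ((((x of box_left_center in the frame of tray between -0.06 and 0.06 m and y of box_left_center in the frame of tray between -0.06 and 0.06 m and height (world z) of box_left_center below 0.047 m and angle between box_left's own z axis and vertical below 0.12 rad and contact force between box_left and tray above 2.4 N and linear speed of box_left below 0.02 m/s) and (distance between box_middle_center and place_middle below 0.025 m and angle between box_middle's own z axis and vertical between 0.3 and 0.57 rad and linear speed of box_middle below 0.02 m/s) and (distance between box_right_center and place_right below 0.025 m and angle between box_right's own z axis and vertical between 0.3 and 0.57 rad and linear speed of box_right below 0.02 m/s)) or ((x of box_middle_center in the frame of tray between -0.06 and 0.06 m and y of box_middle_center in the frame of tray between -0.06 and 0.06 m and height (world z) of box_middle_center below 0.047 m and angle between box_middle's own z axis and vertical below 0.12 rad and contact force between box_middle and tray above 2.4 N and linear speed of box_middle below 0.02 m/s) and (distance between box_left_center and place_left below 0.025 m and angle between box_left's own z axis and vertical between 0.3 and 0.57 rad and linear speed of box_left below 0.02 m/s) and (distance between box_right_center and place_right below 0.025 m and angle between box_right's own z axis and vertical between 0.3 and 0.57 rad and linear speed of box_right below 0.02 m/s)) or ((x of box_right_center in the frame of tray between -0.06 and 0.06 m and y of box_right_center in the frame of tray between -0.06 and 0.06 m and height (world z) of box_right_center below 0.047 m and angle between box_right's own z axis and vertical below 0.12 rad and contact force between box_right and tray above 2.4 N and linear speed of box_right below 0.02 m/s) and (distance between box_left_center and place_left below 0.025 m and angle between box_left's own z axis and vertical between 0.3 and 0.57 rad and linear speed of box_left below 0.02 m/s) and (distance between box_middle_center and place_middle below 0.025 m and angle between box_middle's own z axis and vertical between 0.3 and 0.57 rad and linear speed of box_middle below 0.02 m/s)))); the robot touches nothing.
It fails at once if a box is tipped over (leans more than 1.1 rad) (angle between any of box_left, box_middle, box_right's own z axis and vertical above 1.1 rad).
It fails at once if a box is dropped into the tray from more than about 2 cm (still faster than 0.6 m/s within 2 cm of the tray's floor) ((horizontal distance between box_left_center and tray_floor below 0.09 m and height (world z) of box_left_center below 0.06 m and linear speed of box_left above 0.6 m/s) or (horizontal distance between box_middle_center and tray_floor below 0.09 m and height (world z) of box_middle_center below 0.06 m and linear speed of box_middle above 0.6 m/s) or (horizontal distance between box_right_center and tray_floor below 0.09 m and height (world z) of box_right_center below 0.06 m and linear speed of box_right above 0.6 m/s)).
It fails at once if the jar, tape roll or mug is moved by more than 30 mm (distance of any of spread_jar, tape_roll, cup from where it was at the start of the episode above 0.03 m).
It also fails if it takes over 72 s, if anything falls off the work surface, if the arm or the gripper's body presses on something with over 40 N, if the wrist force passes 120 N, or if a joint passes its speed limit or range.

### The arm

A 7-joint arm with a two-finger parallel gripper is mounted at the origin on the work surface. World frame = base frame: x ahead of the robot, y to its left, z up, the work surface at z = 0. Lengths are in m, angles in rad, forces in N, time in s.
With the tool pointing down it reaches from about 0.425 to 0.95 m from the base axis. Payload 4.7 kg.
Tool frame: the origin (TCP) lies midway between the tips of the shut fingers; the grasp point (between the pads) lies 19 mm behind it; z points along the fingers, y is the line along which they close (so a half turn about z gives the same grasp; the last joint's range is limited). The gripper opens to 85 mm and grips with 20 to 120 N. Pads are 22 mm wide; open, the fingers measure 114 mm over their backs; the gripper's body (76 mm by 85 mm) begins 54 mm behind the grasp point. The pads swing forward as they close: fully open they stand 13 mm farther back than shut.
Start: joints at [-0.029, 0.469, -0.049, 1.532, 0.024, 1.141, -0.082], TCP at [0.675, 0, 0.231] pointing down, gripper open.
Joint ranges: [-2.59, 2.59], [-0.33, 1.99], [-1.39, 1.29], [0.1, 2.45], [-1.04, 4.18], [0.21, 1.99], [-2.66, 2.66]. Speed limits (rad/s): [2.57, 2.57, 3.14, 3.14, 3.14, 3.14, 3.14].

### API

Orientations are given as a rotation vector (axis times angle).
In Python, from station import manip gives the robot as it stands.
- The arm moves only by the tool jog_arm, never from a script. Its arguments are lists of equal length, an entry for each row: "dr": the turn, a rotation vector about the tool's x, y, z in rad, a list of three; "delta_pos": the shift along the tool's x, y, z in mm, a list of three; "jaw": the gripper's target within -1 to 1 (fully open at 1, half-way at 0, shut at -1). A call has 1 to 12 rows; each row shifts and turns the commanded pose from where the row before left it, along the tool's axes as they then stand; what a row does not reach is not made up. A row lasts 1/12 s, in which the tool goes at most 41.7 mm and 7.16 degrees, less where a joint would pass 70% of its speed; a pose out of reach is approached as far as the arm can. A call is refused whole if a number of a shift passes 41.7 or a number of a turn 0.125, either way. A call with a gripper value outside its range is refused whole. The fingers move at their own pace and stop on an object; "grip_force" is the grip in N (left out, the last holds). Time passes only in rows, so rows that do not move let the fingers close. It gives the time, the measured TCP pose, the force, the opening and the grip force at its end, in the units of the state.
- manip.get_obs(): the state, without advancing time (a new reading comes with each control period).
- manip.grab_frame(name): name is "scene" or "side" or "wrist"; returns a dict with "frame" (384x512x3 uint8, blue, green, red), "depth" (384x512 float32, m along the optical axis (not along the pixel's ray), 0 where there is no reading), "fx", "fy", "cx", "cy" (pixels), "dist_coeffs" ([k1, k2, p1, p2, k3] as OpenCV has them; the pictures are not rectified), "world_to_cam" (4x4, takes a point from world to camera coordinates); the wrist camera has in their place "hand_eye" (4x4, takes a point from camera to tool coordinates, whose origin is the TCP and whose axes are the flange's). Camera axes: x right, y up, looking along -z (the intrinsics and any distortion apply to the point x, -y, -z); pixel columns grow to the right and rows downward; lengths in m; the calibration is good to about 2 mm. A picture is of the moment at which its call begins: read the wrist's pose just before it.
- manip.close_job(): hands the job in; it is judged then, once.
The state is a dict: "time": time; "joints": joint angles; "qvel": joint speeds; "tau": joint torques, N m; "tool_pos": TCP position; "orientation": TCP orientation; "ft_force": force on the tool from outside, world axes, zero at the start; "moment": the same for the moment, N m; "grip_width": finger opening in m; "gripper_force": force on a finger pad.
Only numpy, scipy, OpenCV 4.12 (cv2) and the standard library are available. Lean on these libraries where they do the work, as an engineer would, in place of code of your own. Each camera call takes 0.05 s, during which the arm holds its last target. There are 200 camera calls.

## Working session

There is one attempt and no reset: what is moved stays moved. The work goes in short steps, Python scripts to look and compute and a tool call to move; the robot and the scene stay as the last step left them, time stands still between calls to the robot, and variables do not carry over. Pictures are saved under pics/ and viewed, at most 10 in all, crops included, and the job is handed in when it is done.

Besides the shell and the picture viewer there is one more tool, called after ">>>" as a command line: name --argument value ..., lists and objects as JSON in quotes. jog_arm: Moves the arm, as the interface text tells. Its arguments: {"type":"object","properties":{"dr":{"type":"array","items":{"type":"array","items":{"type":"number"}}},"delta_pos":{"type":"array","items":{"type":"array","items":{"type":"number"}}},"jaw":{"type":"array","items":{"type":"number"}},"grip_force":{"type":"number"}},"required":["dr","delta_pos","jaw"]}

```bash
mkdir -p pics; ls
cat > h.py <<'E'
import numpy as np, cv2
from scipy.spatial.transform import Rotation as R
from station import manip
def cloud(f, obs=None):
    d=f["depth"]; h,w=d.shape
    K=np.array([[f["fx"],0,f["cx"]],[0,f["fy"],f["cy"]],[0,0,1]])
    u,v=np.meshgrid(np.arange(w),np.arange(h))
    n=cv2.undistortPoints(np.stack([u,v],-1).reshape(-1,1,2).astype(np.float64),K,np.array(f["dist_coeffs"],float)).reshape(h,w,2)
    P=np.stack([n[...,0]*d,-n[...,1]*d,-d,np.ones_like(d)],-1)
    if "world_to_cam" in f: T=np.linalg.inv(f["world_to_cam"])
    else:
        T=np.eye(4);T[:3,:3]=R.from_rotvec(obs["orientation"]).as_matrix();T[:3,3]=obs["tool_pos"];T=T@f["hand_eye"]
    W=(P@T.T)[...,:3]; W[d==0]=np.nan
    return W
E
python3 - <<'E'
from h import *
o=manip.get_obs(); print(o)
for n in("scene","side"):
    f=manip.grab_frame(n); cv2.imwrite(f"pics/{n}0.png",f["frame"]); np.save(n+"0.npy",cloud(f)); cv2.imwrite
    print(np.linalg.inv(f["world_to_cam"])[:3,3])
a=cv2.imread("pics/scene0.png");b=cv2.imread("pics/side0.png")
cv2.imwrite("pics/both0.png",cv2.resize(np.vstack([a,b]),(512*600//600,600*1)) if 0 else a)
E
```

```text
pics
{'time': 0.0, 'joints': array([-0.02890206,  0.46940825, -0.04856725,  1.53369117,  0.02410011,
        1.14099732, -0.08230375]), 'qvel': array([ 9.23252418e-04,  4.26024448e-04,  1.49632838e-03, -5.51922388e-04,
       -1.07924656e-03,  1.53692001e-03, -7.53586413e-05]), 'tau': array([ 1.18357209e-03, -5.10321057e+01, -4.63755790e-02, -2.37716943e+01,
        1.05899444e-02,  7.35067850e-03,  1.56414734e-05]), 'tool_pos': array([ 6.74417508e-01, -4.65773422e-06,  2.30284879e-01]), 'orientation': array([-2.22051846, -2.22053007,  0.00222075]), 'ft_force': array([0.63696765, 0.36401151, 0.72307833]), 'moment': array([0.03302079, 0.00017193, 0.04930072]), 'gripper_force': 0.0, 'grip_width': 0.08526186045782849}
[1.03030548 0.47459237 0.74619761]
[0.09348204 0.67322087 0.72933629]
```

View pics/scene0.png

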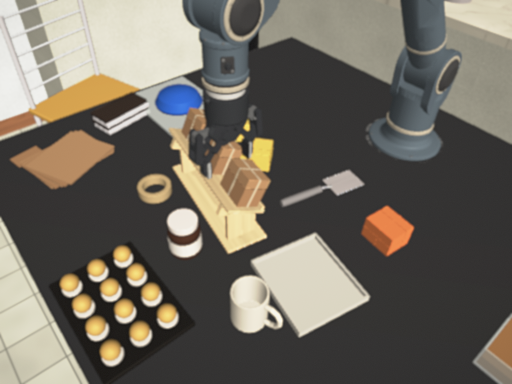

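View pics/side0.png

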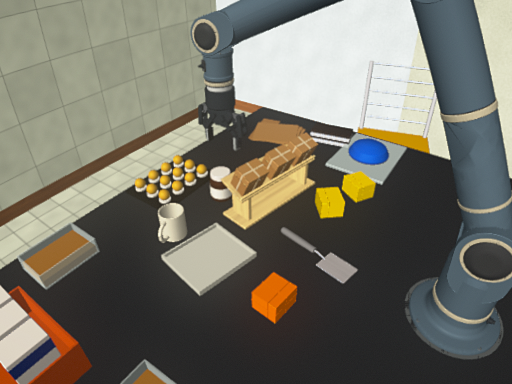

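The scene view shows the tray at about (310,282), the stand from (185,150) to (245,230) with three kraft boxes leaning towards the robot, and decoys in orange and yellow. The side view shows the boxes at about (247,178), (270,163) and (297,150), and the tray at (208,257).

```bash
python3 - <<'E'
from h import *
for n in("scene","side"):
    W=np.load(n+"0.npy"); im=cv2.imread(f"pics/{n}0.png"); hsv=cv2.cvtColor(im,cv2.COLOR_BGR2HSV)
    print(n)
    # tray
    m=(W[...,2]>0.001)&(W[...,2]<0.025)&(hsv[...,1]<50)&(hsv[...,2]>120)
    k,l,s,c=cv2.connectedComponentsWithStats(m.astype(np.uint8))
    i=1+np.argmax(s[1:,4]); P=W[l==i]; r=cv2.minAreaRect((P[:,:2]*1000).astype(np.float32)); print("tray",r,s[i],np.nanmedian(P[:,2]))
    # stand region stuff
    lo,hi=(225,308),(140,215)
    m=(W[...,2]>0.06)&(W[...,2]<0.24)&(W[...,0]>0.45)&(W[...,0]<0.85)&(W[...,1]<0.25)&(W[...,1]>-0.3)
    for px in ([(247,178),(270,163),(297,150),(240,212),(309,182)] if n=="side" else [(250,185),(230,165),(200,130),(240,230),(260,205),(215,205)]):
        print(px,W[px[1],px[0]].round(3),hsv[px[1],px[0]])
E
python3 - <<'E'
import cv2
a=cv2.imread('pics/side0.png')[125:235,205:335];b=cv2.imread('pics/scene0.png')[95:255,165:285]
import numpy as np
a=cv2.resize(a,None,fx=3,fy=3,interpolation=2);b=cv2.resize(b,None,fx=3,fy=3,interpolation=2)
h=max(a.shape[0],b.shape[0]);o=np.zeros((h,a.shape[1]+b.shape[1],3),np.uint8);o[:a.shape[0],:a.shape[1]]=a;o[:b.shape[0],a.shape[1]:]=b
cv2.imwrite('pics/crop0.png',o);print(o.shape)
E
```

```text
scene
tray ((597.5703735351562, 170.76637268066406), (204.5985107421875, 186.16368103027344), 78.58780670166016) [ 251  233  119  104 6685] 0.006362131511044367
(250, 185) [0.626 0.01  0.175] [ 14 118 203]
(230, 165) [ 0.622 -0.061  0.179] [ 14 117 144]
(200, 130) [ 0.725 -0.006  0.344] [ 13  57 121]
(240, 230) [ 0.635 -0.01   0.026] [ 23  72 243]
(260, 205) [0.603 0.018 0.109] [ 19  93 217]
(215, 205) [ 0.623 -0.124  0.009] [ 23  82 237]
side
tray ((603.6093139648438, 171.48927307128906), (202.36766052246094, 184.82781982421875), 79.9651107788086) [ 162  223   94   72 3584] 0.005008019520652884
(247, 178) [0.587 0.01  0.171] [ 16 150 172]
(270, 163) [ 0.586 -0.102  0.161] [ 19  94 218]
(297, 150) [ 0.553 -0.202  0.168] [ 16 149 187]
(240, 212) [ 0.63  -0.008  0.02 ] [ 23 113 237]
(309, 182) [ 0.541 -0.283  0.007] [ 21 120 223]
(480, 750, 3)
```

View pics/crop0.png

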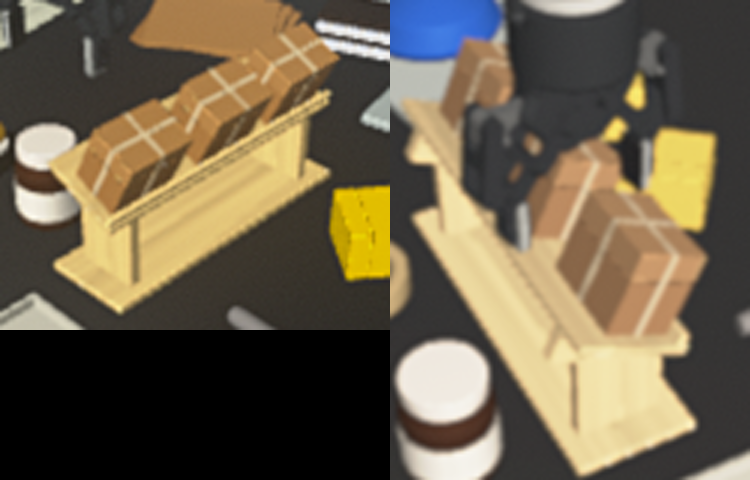

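The crop shows the three boxes in place against the lip, with jar behind the stand. Next I fit planes and extents in the slope frame.

```bash
cat > fit.py <<'E'
from h import *
from scipy.optimize import least_squares
W=np.load("side0.npy"); hsv=cv2.cvtColor(cv2.imread("pics/side0.png"),cv2.COLOR_BGR2HSV)
m=(W[...,2]>0.12)&(W[...,2]<0.21)&(W[...,0]>0.45)&(W[...,0]<0.75)&(W[...,1]<0.08)&(W[...,1]>-0.3)&(hsv[...,0]<20)&(hsv[...,1]>110)
m=cv2.morphologyEx(m.astype(np.uint8),cv2.MORPH_OPEN,np.ones((3,3)))
P=W[m>0]; print(len(P),P.min(0),P.max(0))
rng=np.random.default_rng(0); Q=P.copy()
for it in range(3):
    best=None
    for _ in range(600):
        a,b,c=Q[rng.choice(len(Q),3,False)]; n=np.cross(b-a,c-a); l=np.linalg.norm(n)
        if l<1e-5: continue
        n/=l; k=abs((Q-a)@n)<0.0025
        if best is None or k.sum()>best.sum(): best=k
    I=Q[best]; c=I.mean(0); n=np.linalg.svd(I-c)[2][2]; n*=np.sign(n[2]) 
    print("plane",len(I),n.round(3),"c",c.round(3),"lean",np.degrees(np.arccos(n[2])).round(1),"az",np.degrees(np.arctan2(n[1],n[0])).round(1))
    Q=Q[~best]
E
python3 fit.py
cat > fit2.py <<'E'
from h import *
for nm in("scene","side"):
    W=np.load(nm+"0.npy"); hsv=cv2.cvtColor(cv2.imread(f"pics/{nm}0.png"),cv2.COLOR_BGR2HSV)
    m=(W[...,2]>0.0)&(W[...,2]<0.03)&(W[...,0]>0.4)&(W[...,0]<0.75)&(W[...,1]<0.08)&(W[...,1]>-0.33)&(hsv[...,0]>17)&(hsv[...,0]<27)&(hsv[...,1]>50)&(hsv[...,1]<140)
    k,l,s,c=cv2.connectedComponentsWithStats(cv2.morphologyEx(m.astype(np.uint8),cv2.MORPH_OPEN,np.ones((3,3))))
    i=1+np.argmax(s[1:,4]);P=W[l==i]; print(nm,s[i],cv2.minAreaRect((P[:,:2]*1000).astype(np.float32)))
E
python3 fit2.py
```

```text
1574 [ 0.52251606 -0.2856715   0.12038536] [0.65151508 0.01886009 0.19036325]
plane 778 [-0.408  0.07   0.91 ] c [ 0.576 -0.119  0.176] lean 24.4 az 170.2
plane 276 [ 0.879 -0.168  0.446] c [ 0.565 -0.101  0.145] lean 63.5 az -10.8
plane 193 [-0.18  -0.984  0.007] c [0.617 0.01  0.151] lean 89.6 az -100.4
scene [ 173  164   94   90 2270] ((606.46875, -148.07298278808594), (349.4170227050781, 107.51705932617188), 79.81736755371094)
side [ 223  174   92   55 1803] ((599.63427734375, -147.3302459716797), (351.1231689453125, 112.36602020263672), 75.65319061279297)
```

```bash
cat > geo.py <<'E'
from h import *
psi=np.radians(-10.3); t=np.radians(25)
Rs=np.array([[np.cos(t)*np.cos(psi),-np.sin(psi),-np.sin(t)*np.cos(psi)],[np.cos(t)*np.sin(psi),np.cos(psi),-np.sin(t)*np.sin(psi)],[np.sin(t),0,np.cos(t)]])
E
python3 - <<'E'
from geo import *
for nm in("side","scene"):
    W=np.load(nm+"0.npy"); hsv=cv2.cvtColor(cv2.imread(f"pics/{nm}0.png"),cv2.COLOR_BGR2HSV)
    m=(W[...,2]>0.10)&(W[...,2]<0.21)&(W[...,0]>0.45)&(W[...,0]<0.75)&(W[...,1]<0.08)&(W[...,1]>-0.33)&(hsv[...,0]<20)&(hsv[...,1]>100)
    S=W[m>0]@Rs; print(nm,len(S))
    n=S[:,2]; 
    top=S[abs(n-np.median(n[n>np.percentile(n,60)]))<0.004]
    print("n top",np.median(top[:,2]))
    h,e=np.histogram(top[:,1],bins=np.arange(-0.22,0.16,0.01)); print(list(zip((e[:-1]*1000).round().astype(int),h)))
    for lo,hi in((-.25,-.1),(-.1,.01),(.01,.15)):
        q=top[(top[:,1]>lo)&(top[:,1]<hi)]
        if len(q)>20: print(lo,len(q),"u",np.percentile(q[:,0],[1,5,50,95,99]).round(4),"y",np.percentile(q[:,1],[1,5,50,95,99]).round(4))
E
```

```text
side 2009
n top -0.08890993991570112
[(np.int64(-220), np.int64(0)), (np.int64(-210), np.int64(0)), (np.int64(-200), np.int64(0)), (np.int64(-190), np.int64(2)), (np.int64(-180), np.int64(34)), (np.int64(-170), np.int64(32)), (np.int64(-160), np.int64(32)), (np.int64(-150), np.int64(20)), (np.int64(-140), np.int64(31)), (np.int64(-130), np.int64(37)), (np.int64(-120), np.int64(30)), (np.int64(-110), np.int64(42)), (np.int64(-100), np.int64(10)), (np.int64(-90), np.int64(0)), (np.int64(-80), np.int64(16)), (np.int64(-70), np.int64(36)), (np.int64(-60), np.int64(44)), (np.int64(-50), np.int64(41)), (np.int64(-40), np.int64(29)), (np.int64(-30), np.int64(40)), (np.int64(-20), np.int64(47)), (np.int64(-10), np.int64(44)), (np.int64(0), np.int64(38)), (np.int64(10), np.int64(0)), (np.int64(20), np.int64(0)), (np.int64(30), np.int64(0)), (np.int64(40), np.int64(43)), (np.int64(50), np.int64(48)), (np.int64(60), np.int64(52)), (np.int64(70), np.int64(43)), (np.int64(80), np.int64(41)), (np.int64(90), np.int64(57)), (np.int64(100), np.int64(51)), (np.int64(110), np.int64(57)), (np.int64(120)
[... 1089 characters left out ...]
64(48)), (np.int64(10), np.int64(0)), (np.int64(20), np.int64(0)), (np.int64(30), np.int64(0)), (np.int64(40), np.int64(45)), (np.int64(50), np.int64(43)), (np.int64(60), np.int64(53)), (np.int64(70), np.int64(21)), (np.int64(80), np.int64(26)), (np.int64(90), np.int64(58)), (np.int64(100), np.int64(52)), (np.int64(110), np.int64(58)), (np.int64(120), np.int64(32)), (np.int64(130), np.int64(0)), (np.int64(140), np.int64(0))]
-0.25 104 u [0.6155 0.6181 0.6331 0.6397 0.6398] y [-0.1725 -0.1707 -0.1332 -0.1032 -0.1007]
-0.1 114 u [0.584  0.5857 0.6022 0.6374 0.6395] y [-0.0326 -0.0254 -0.0028  0.006   0.0065]
0.01 388 u [0.5842 0.5863 0.6191 0.6388 0.6397] y [0.0411 0.0458 0.0908 0.1206 0.1218]
```

```bash
cat >> geo.py <<'E'
psi=np.radians(-10.6)
def slopeR(psi,t): return np.array([[np.cos(t)*np.cos(psi),-np.sin(psi),-np.sin(t)*np.cos(psi)],[np.cos(t)*np.sin(psi),np.cos(psi),-np.sin(t)*np.sin(psi)],[np.sin(t),0,np.cos(t)]])
C={k:Rs@np.array(v) for k,v in dict(L=[.610,.0815,-.1239],M=[.609,-.0335,-.1239],R=[.6075,-.140,-.1239]).items()}
Rs=slopeR(psi,t)
Rt=np.stack([Rs[:,1],Rs[:,0],-Rs[:,2]],1)  # tool at slope grasp
def to(p,Rg=Rt,o=None):
    o=o or manip.get_obs(); Rc=R.from_rotvec(o["orientation"]).as_matrix()
    print("turn(tool)",R.from_matrix(Rc.T@Rg).as_rotvec().round(4),"shift in final axes mm",(Rg.T@(np.array(p)-o["tool_pos"])*1000).round(1),"in current axes",(Rc.T@(np.array(p)-o["tool_pos"])*1000).round(1))
E
python3 - <<'E'
from geo import *
print({k:v.round(4) for k,v in C.items()}, np.linalg.norm(C["L"]-C["M"]),np.linalg.norm(C["R"]-C["M"]))
to(C["L"]+Rs[:,2]*0.10)
E
```

```text
{'L': array([ 0.61  , -0.028 ,  0.1455]), 'M': array([ 0.5886, -0.141 ,  0.1451]), 'R': array([ 0.5682, -0.2456,  0.1444])} 0.11500434774390055 0.1065105628564604
turn(tool) [-0.4368 -0.0401  0.182 ] shift in final axes mm [-39.4 -88.6 -47.7] in current axes [ -20.2 -106.    -5.6]
```

>>> jog_arm --dr '[[-0.0874,-0.008,0.0364],[-0.0874,-0.008,0.0364],[-0.0874,-0.008,0.0364],[-0.0874,-0.008,0.0364],[-0.0874,-0.008,0.0364],[0,0,0],[0,0,0],[0,0,0],[0,0,0],[0,0,0]]' --delta_pos '[[0,0,-10],[0,0,0],[0,0,0],[0,0,0],[0,0,0],[-9.9,-22,-9.5],[-9.9,-22,-9.5],[-9.9,-22,-9.5],[-9.9,-22,-9.5],[0,0,0]]' --jaw '[1,1,1,1,1,1,1,1,1,1]' --grip_force 60

```text
time: 0.93
tool_pos: [0.5683, -0.0229, 0.2367]
orientation: [2.141, 1.775, 0.389]
ft_force: [-0.8, 0.1, -0.2]
grip_width: 0.0852
gripper_force: 0.0
```

Run:
```python
from geo import *
to(C["L"]+Rs[:,2]*0.10)
o=manip.get_obs(); f=manip.grab_frame("wrist"); cv2.imwrite("pics/w1.png",f["frame"])
W=cloud(f,o); np.save("w1.npy",W); hsv=cv2.cvtColor(f["frame"],cv2.COLOR_BGR2HSV)
print(o["joints"].round(2))
S=W@Rs
m=(W[...,2]>0.11)&(W[...,2]<0.21)&(hsv[...,0]<20)&(hsv[...,1]>100)&(abs(S[...,2]+0.089)<0.006)
q=S[m]; c=C["L"]@Rs; print("C",c.round(4)); q=q[abs(q[:,1]-c[1])<0.055]
print(len(q),np.percentile(q,[1,5,50,95,99],axis=0).T.round(4))
```

```text
turn(tool) [-0.0033  0.0019 -0.0012] shift in final axes mm [ 2.6 -0.5  0.4] in current axes [ 2.6 -0.5  0.4]
[-0.15  0.11  0.05  2.09  0.22  0.54 -0.45]
C [ 0.6096  0.0847 -0.1237]
8261 [[ 0.5806  0.5827  0.6102  0.6333  0.6354]
 [ 0.0454  0.049   0.0902  0.1221  0.1245]
 [-0.091  -0.0899 -0.0888 -0.0877 -0.0873]]
```

View pics/w1.png

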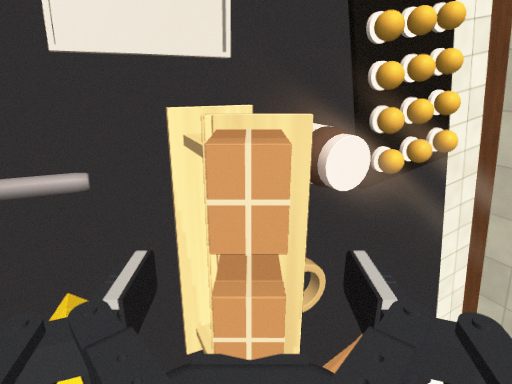

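The wrist view shows the left box centred at (248,205) between the fingers, square to them, with the low-side lip at x≈208 and the jar at (345,160), clear of the hand. Measured centre agrees within 2 mm. Descend and grip.

>>> jog_arm --dr '[[0,0,0],[0,0,0],[0,0,0],[0,0,0],[0,0,0],[0,0,0],[0,0,0],[0,0,0],[0,0,0],[0,0,0],[0,0,0],[0,0,0]]' --delta_pos '[[2.5,-1.5,20],[0,0,25],[0,0,25],[0,0,25],[0,0,16],[0,0,0],[0,0,0],[0,0,0],[0,0,0],[0,0,0],[0,0,0],[0,0,0]]' --jaw '[1,1,1,1,1,1,-1,-1,-1,-1,-1,-1]' --grip_force 60

```text
time: 1.98
tool_pos: [0.6194, -0.027, 0.1385]
orientation: [2.136, 1.774, 0.398]
ft_force: [-3.4, 1.2, 5.0]
grip_width: 0.0554
gripper_force: 64.0
```

>>> jog_arm --dr '[[0,0,0],[0,0,0],[0,0,0],[0,0,0],[0,0,0],[0,0,0],[0,0,0],[0,0,0],[0,0,0],[0,0,0],[0,0,0],[0,0,0]]' --delta_pos '[[0,0,0],[0,0,-8],[0,0,-13],[0,0,-13],[0,0,-13],[0,0,-13],[0,0,0],[0,0,0],[0,0,0],[0,0,0],[0,0,0],[0,0,0]]' --jaw '[-1,-1,-1,-1,-1,-1,-1,-1,-1,-1,-1,-1]'

```text
time: 2.98
tool_pos: [0.5938, -0.0226, 0.1908]
orientation: [2.138, 1.775, 0.394]
ft_force: [-0.5, -0.6, -0.7]
grip_width: 0.0555
gripper_force: 63.6
```

Run:
```python
from geo import *
o=manip.get_obs(); print(o["ft_force"],o["moment"],o["tool_pos"])
f=manip.grab_frame("side"); cv2.imwrite("pics/s2.png",f["frame"][100:260,180:360].repeat(3,0).repeat(3,1))
o=manip.get_obs(); print(o["ft_force"],o["moment"])
```

```text
[-0.46457261 -0.64874494 -0.6914946 ] [ 0.08331332  0.50602487 -0.00446289] [ 0.59380519 -0.02257666  0.19078161]
[-1.16072149 -0.05422859 -0.42808854] [ 0.10003217  0.56750034 -0.02417   ]
```

View pics/s2.png

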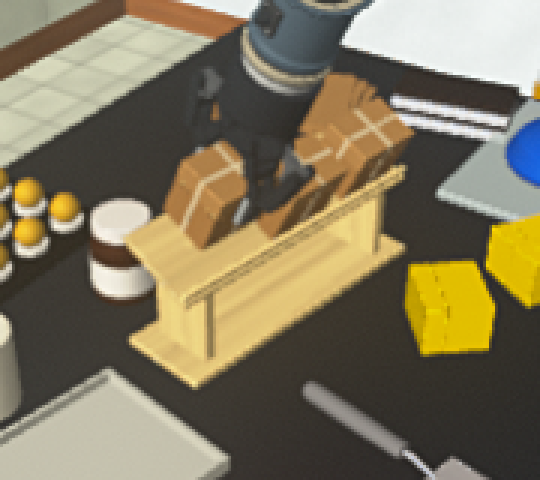

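The left box hangs clear of the stand (crop (205,195)); the force of about 0.5 to 1 N means it is empty. Put it back.

>>> jog_arm --dr '[[0,0,0],[0,0,0],[0,0,0],[0,0,0],[0,0,0],[0,0,0],[0,0,0],[0,0,0],[0,0,0],[0,0,0],[0,0,0],[0,0,0]]' --delta_pos '[[0,0,13],[0,0,13],[0,0,12],[0,0,9],[0,0,6],[0,0,4],[0,0,3],[0,0,0],[0,0,0],[0,0,0],[0,0,0],[0,0,0]]' --jaw '[-1,-1,-1,-1,-1,-1,-1,-1,-1,1,1,1]'

```text
time: 4.03
tool_pos: [0.6195, -0.0271, 0.1377]
orientation: [2.137, 1.774, 0.397]
ft_force: [0.7, -0.7, -0.9]
grip_width: 0.0853
gripper_force: 0.0
```

>>> jog_arm --dr '[[0,0,0],[0,0,0],[0,0,0],[0,0,0],[0,0,0],[0,0,0],[0,0,0],[0,0,0],[0,0,0],[0,0,0],[0,0,0]]' --delta_pos '[[0,0,0],[0,0,0],[0,0,-10],[0,0,-25],[0,0,-25],[0,0,-25],[0,0,-25],[-38,0,0],[-38,0,0],[-38,0,0],[0,0,0]]' --jaw '[1,1,1,1,1,1,1,1,1,1,1]'

```text
time: 4.95
tool_pos: [0.5498, -0.1394, 0.2379]
orientation: [2.146, 1.759, 0.392]
ft_force: [0.3, -0.2, -0.5]
grip_width: 0.0851
gripper_force: 0.0
```

```bash
cat > top.py <<'E'
from geo import *
import sys
def look(which,nm):
    o=manip.get_obs(); f=manip.grab_frame("wrist"); cv2.imwrite(f"pics/{nm}.png",f["frame"])
    W=cloud(f,o); hsv=cv2.cvtColor(f["frame"],cv2.COLOR_BGR2HSV); S=W@Rs
    print("joints",o["joints"].round(2),"t",o["time"])
    m=(W[...,2]>0.11)&(W[...,2]<0.21)&(hsv[...,0]<20)&(hsv[...,1]>100)&(abs(S[...,2]+0.089)<0.006)
    for w in which:
        c=C[w]@Rs; q=S[m]; q=q[abs(q[:,1]-c[1])<0.053]
        lo,hi=np.percentile(q,[1,99],axis=0); mid=(lo+hi)/2
        print(w,len(q),"expected",c.round(4),"seen u,y",mid[:2].round(4),"size",(hi-lo)[:2].round(4),"ntop",np.median(q[:,2]).round(4))
        p=Rs@np.array([mid[0],mid[1],np.median(q[:,2])-.035]); to(p-Rs[:,2]*.011)
if __name__=="__main__": look(sys.argv[1],sys.argv[2])
E
python3 top.py ML w3
```

```text
joints [ 0.08  0.1   0.1   2.1   0.01  0.5  -0.03] t 4.95
M 8250 expected [ 0.6092 -0.0303 -0.124 ] seen u,y [ 0.6081 -0.031 ] size [0.0547 0.0788] ntop -0.0888
turn(tool) [ 0.0029  0.0035 -0.0082] shift in final axes mm [  1.1  -5.5 110.9] in current axes [  1.4  -5.8 110.9]
L 6375 expected [ 0.6096  0.0847 -0.1237] seen u,y [0.6129 0.0662] size [0.0546 0.0429] ntop -0.0887
turn(tool) [ 0.0029  0.0035 -0.0082] shift in final axes mm [ 98.3  -0.8 110.8] in current axes [ 98.6  -1.9 110.5]
```

>>> jog_arm --dr '[[0,0,-0.008],[0,0,0],[0,0,0],[0,0,0],[0,0,0],[0,0,0]]' --delta_pos '[[1,-5,10],[0,0,20],[0,0,0],[0,0,0],[0,0,0],[0,0,0]]' --jaw '[1,1,1,1,1,1]'

```text
time: 5.5
tool_pos: [0.5608, -0.1308, 0.2086]
orientation: [2.128, 1.782, 0.395]
ft_force: [0.0, 0.1, -0.2]
grip_width: 0.0855
gripper_force: 0.0
```

```bash
python3 top.py ML w4
```

```text
joints [ 0.07  0.15  0.08  2.12 -0.    0.43 -0.02] t 5.5
M 10300 expected [ 0.6092 -0.0303 -0.124 ] seen u,y [ 0.6081 -0.0309] size [0.0547 0.0788] ntop -0.0888
turn(tool) [ 0.0035 -0.001   0.0084] shift in final axes mm [-5.5 -1.4 80.7] in current axes [-5.5 -1.7 80.7]
L 9566 expected [ 0.6096  0.0847 -0.1237] seen u,y [0.6128 0.0685] size [0.0548 0.0475] ntop -0.0887
turn(tool) [ 0.0035 -0.001   0.0084] shift in final axes mm [93.9  3.3 80.6] in current axes [93.8  3.8 80.7]
```

>>> jog_arm --dr '[[0,0,0.008],[0,0,0],[0,0,0],[0,0,0],[0,0,0]]' --delta_pos '[[-5.5,-1.5,10],[0,0,15],[0,0,15],[0,0,0],[0,0,0]]' --jaw '[1,1,1,1,1]'

```text
time: 5.97
tool_pos: [0.5743, -0.1398, 0.1697]
orientation: [2.139, 1.775, 0.394]
ft_force: [-0.0, 0.6, 0.8]
grip_width: 0.0856
gripper_force: 0.0
```

```bash
python3 top.py M w5
```

```text
joints [ 0.1   0.23  0.08  2.12 -0.03  0.35  0.01] t 5.9667
M 16241 expected [ 0.6092 -0.0303 -0.124 ] seen u,y [ 0.6082 -0.0309] size [0.0546 0.0788] ntop -0.0888
turn(tool) [ 0.0015 -0.0003 -0.0004] shift in final axes mm [ 0.8  0.9 39.8] in current axes [ 0.8  0.8 39.8]
```

>>> jog_arm --dr '[[0,0,0],[0,0,0],[0,0,0],[0,0,0],[0,0,0],[0,0,0],[0,0,0],[0,0,0],[0,0,0],[0,0,0]]' --delta_pos '[[1,0,15],[0,0,15],[0,0,9],[0,0,0],[0,0,0],[0,0,0],[0,0,0],[0,0,0],[0,0,0],[0,0,0]]' --jaw '[1,1,1,1,-1,-1,-1,-1,-1,-1]'

```text
time: 6.85
tool_pos: [0.5915, -0.1417, 0.1365]
orientation: [2.136, 1.773, 0.397]
ft_force: [-2.5, 0.5, 6.4]
grip_width: 0.0557
gripper_force: 64.0
```

>>> jog_arm --dr '[[0,0,0],[0,0,0],[0,0,0],[0,0,0],[0,0,0],[0,0,0],[0,0,0],[0,0,0],[0,0,0],[0,0,0],[0,0,0],[0,0,0]]' --delta_pos '[[0,0,0],[0,0,-8],[0,0,-13],[0,0,-13],[0,0,-13],[0,0,-13],[0,0,0],[0,0,0],[0,0,0],[0,0,0],[0,0,0],[0,0,0]]' --jaw '[-1,-1,-1,-1,-1,-1,-1,-1,-1,-1,-1,-1]'

```text
time: 7.85
tool_pos: [0.566, -0.1368, 0.1888]
orientation: [2.138, 1.775, 0.395]
ft_force: [0.4, 0.4, -3.9]
grip_width: 0.0551
gripper_force: 66.2
```

Run:
```python
from geo import *
for i in range(3):
    o=manip.get_obs(); print(o["time"],o["ft_force"].round(2),o["moment"].round(2),o["tool_pos"].round(4),o["joints"].round(2))
    f=manip.grab_frame("wrist")
cv2.imwrite("pics/w6.png",f["frame"])
```

```text
7.85 [ 0.4   0.44 -3.91] [0.16 0.78 0.02] [ 0.566  -0.1368  0.1888] [ 0.08  0.19  0.08  2.12 -0.02  0.39 -0.  ]
7.9 [-0.38  0.27 -4.31] [0.09 0.73 0.  ] [ 0.566  -0.1368  0.189 ] [ 0.08  0.19  0.08  2.12 -0.02  0.39 -0.  ]
7.95 [-0.07  0.2  -3.56] [0.12 0.75 0.03] [ 0.5661 -0.1369  0.1892] [ 0.08  0.19  0.08  2.12 -0.02  0.39 -0.  ]
```

Middle reads ≈3.9 N: it's the heavy one. Put it back and move to the right box.

>>> jog_arm --dr '[[0,0,0],[0,0,0],[0,0,0],[0,0,0],[0,0,0],[0,0,0],[0,0,0],[0,0,0],[0,0,0],[0,0,0],[0,0,0],[0,0,0]]' --delta_pos '[[0,0,13],[0,0,13],[0,0,12],[0,0,9],[0,0,6],[0,0,4],[0,0,3],[0,0,0],[0,0,0],[0,0,0],[0,0,0],[0,0,0]]' --jaw '[-1,-1,-1,-1,-1,-1,-1,-1,-1,1,1,1]'

```text
time: 9.0
tool_pos: [0.5925, -0.1417, 0.1366]
orientation: [2.135, 1.773, 0.399]
ft_force: [-0.8, -0.1, 0.8]
grip_width: 0.0856
gripper_force: 0.0
```

>>> jog_arm --dr '[[0,0,0],[0,0,0],[0,0,0],[0,0,0],[0,0,0],[0,0,0],[0,0,0],[0,0,0],[0,0,0],[0,0,0],[0,0,0],[0,0,0]]' --delta_pos '[[0,0,0],[0,0,0],[0,0,-10],[0,0,-20],[0,0,-25],[0,0,-25],[-27,0,0],[-27,0,0],[-27,0,0],[-26,0,0],[0,0,0],[0,0,0]]' --jaw '[1,1,1,1,1,1,1,1,1,1,1,1]'

```text
time: 10.0
tool_pos: [0.5374, -0.2425, 0.2084]
orientation: [2.14, 1.77, 0.395]
ft_force: [0.4, -0.0, -0.7]
grip_width: 0.0855
gripper_force: 0.0
```

```bash
python3 top.py RM w7
```

```text
joints [ 0.34  0.18  0.07  2.08 -0.23  0.46  0.4 ] t 10.0
R 10560 expected [ 0.6082 -0.1368 -0.1242] seen u,y [ 0.6082 -0.1368] size [0.0547 0.0788] ntop -0.0888
turn(tool) [ 0.0022 -0.0003 -0.0011] shift in final axes mm [ 0.9  1.  81.3] in current axes [ 0.9  0.8 81.3]
M 9681 expected [ 0.6092 -0.0303 -0.124 ] seen u,y [ 0.6068 -0.0462] size [0.0546 0.0487] ntop -0.0887
turn(tool) [ 0.0022 -0.0003 -0.0011] shift in final axes mm [91.6 -0.5 81.2] in current axes [91.5 -0.7 81.2]
```

View pics/w7.png

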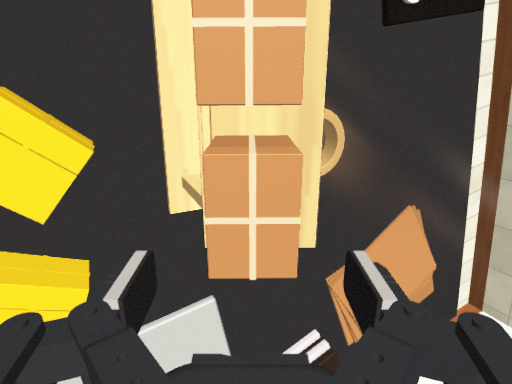

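The right box is centred at (252,215), square to the jaws; the middle one lies flat at (250,40). Descend, grip, lift.

>>> jog_arm --dr '[[0,0,0],[0,0,0],[0,0,0],[0,0,0],[0,0,0],[0,0,0],[0,0,0],[0,0,0],[0,0,0],[0,0,0],[0,0,0],[0,0,0]]' --delta_pos '[[1,1,16],[0,0,20],[0,0,20],[0,0,15],[0,0,10],[0,0,0],[0,0,0],[0,0,0],[0,0,0],[0,0,0],[0,0,0],[0,0,0]]' --jaw '[1,1,1,1,1,1,-1,-1,-1,-1,-1,-1]'

```text
time: 11.05
tool_pos: [0.5733, -0.246, 0.1361]
orientation: [2.136, 1.774, 0.397]
ft_force: [-3.3, 1.9, 5.9]
grip_width: 0.0557
gripper_force: 64.0
```

>>> jog_arm --dr '[[0,0,0],[0,0,0],[0,0,0],[0,0,0],[0,0,0],[0,0,0],[0,0,0],[0,0,0],[0,0,0],[0,0,0],[0,0,0],[0,0,0]]' --delta_pos '[[0,0,0],[0,0,-8],[0,0,-13],[0,0,-13],[0,0,-13],[0,0,-13],[0,0,0],[0,0,0],[0,0,0],[0,0,0],[0,0,0],[0,0,0]]' --jaw '[-1,-1,-1,-1,-1,-1,-1,-1,-1,-1,-1,-1]'

```text
time: 12.05
tool_pos: [0.5479, -0.2412, 0.1884]
orientation: [2.138, 1.775, 0.395]
ft_force: [-0.4, -0.3, -2.0]
grip_width: 0.0556
gripper_force: 63.8
```

Run:
```python
from geo import *
for i in range(3):
    o=manip.get_obs(); print(o["time"],o["ft_force"].round(2),o["moment"].round(2),o["tool_pos"].round(4),o["joints"].round(2))
    f=manip.grab_frame("wrist")
cv2.imwrite("pics/w8.png",f["frame"])
```

```text
12.05 [-0.45 -0.31 -1.99] [ 0.08  0.54 -0.02] [ 0.5479 -0.2412  0.1884] [ 0.34  0.23  0.06  2.08 -0.25  0.42  0.42]
12.1 [-0.06 -0.1  -1.57] [ 0.16  0.46 -0.01] [ 0.5479 -0.2413  0.1885] [ 0.34  0.23  0.06  2.08 -0.25  0.42  0.42]
12.15 [ 0.33 -0.02 -0.64] [0.09 0.48 0.09] [ 0.548  -0.2412  0.1886] [ 0.34  0.23  0.06  2.08 -0.25  0.42  0.42]
```

The right box is light (about 1 N), so the middle one goes to the tray. Put the right box back and return over the middle.

>>> jog_arm --dr '[[0,0,0],[0,0,0],[0,0,0],[0,0,0],[0,0,0],[0,0,0],[0,0,0],[0,0,0],[0,0,0],[0,0,0],[0,0,0],[0,0,0]]' --delta_pos '[[0,0,13],[0,0,13],[0,0,12],[0,0,9],[0,0,6],[0,0,4],[0,0,3],[0,0,0],[0,0,0],[0,0,0],[0,0,0],[0,0,0]]' --jaw '[-1,-1,-1,-1,-1,-1,-1,-1,-1,1,1,1]'

```text
time: 13.2
tool_pos: [0.5736, -0.2462, 0.1351]
orientation: [2.136, 1.774, 0.396]
ft_force: [-0.1, 0.3, -0.4]
grip_width: 0.0849
gripper_force: 0.0
```

>>> jog_arm --dr '[[0,0,0],[0,0,0],[0,0,0],[0,0,0],[0,0,0],[0,0,0],[0,0,0],[0,0,0],[0,0,0],[0,0,0],[0,0,0],[0,0,0]]' --delta_pos '[[0,0,0],[0,0,0],[0,0,-10],[0,0,-20],[0,0,-25],[0,0,-25],[27,0,0],[27,0,0],[27,0,0],[24,0,0],[0,0,0],[0,0,0]]' --jaw '[1,1,1,1,1,1,1,1,1,1,1,1]'

```text
time: 14.2
tool_pos: [0.5592, -0.1348, 0.2079]
orientation: [2.134, 1.778, 0.397]
ft_force: [-1.1, -1.1, 0.2]
grip_width: 0.0856
gripper_force: 0.0
```

```bash
python3 top.py MRL w9
```

```text
joints [ 0.06  0.15  0.11  2.12 -0.02  0.43  0.  ] t 14.2
M 10461 expected [ 0.6092 -0.0303 -0.124 ] seen u,y [ 0.6065 -0.0308] size [0.0547 0.0786] ntop -0.0888
turn(tool) [ 0.0025 -0.0007  0.0006] shift in final axes mm [ 0.5 -2.  80.4] in current axes [ 0.5 -2.2 80.4]
R 3294 expected [ 0.6082 -0.1368 -0.1242] seen u,y [ 0.6067 -0.1128] size [0.0544 0.0324] ntop -0.0891
turn(tool) [ 0.0025 -0.0007  0.0006] shift in final axes mm [-81.5  -1.8  80.6] in current axes [-81.6  -2.1  80.5]
L 8736 expected [ 0.6096  0.0847 -0.1237] seen u,y [0.6128 0.0663] size [0.0547 0.0433] ntop -0.0888
turn(tool) [ 0.0025 -0.0007  0.0006] shift in final axes mm [97.6  4.3 80.3] in current axes [97.5  4.2 80.4]
```

>>> jog_arm --dr '[[0,0,0],[0,0,0],[0,0,0],[0,0,0],[0,0,0],[0,0,0],[0,0,0],[0,0,0],[0,0,0],[0,0,0],[0,0,0],[0,0,0]]' --delta_pos '[[0.5,-2,16],[0,0,20],[0,0,20],[0,0,15],[0,0,9],[0,0,0],[0,0,0],[0,0,0],[0,0,0],[0,0,0],[0,0,0],[0,0,0]]' --jaw '[1,1,1,1,1,1,-1,-1,-1,-1,-1,-1]' --grip_force 80

```text
time: 15.25
tool_pos: [0.5908, -0.1424, 0.1353]
orientation: [2.137, 1.773, 0.397]
ft_force: [-3.9, -0.5, 7.0]
grip_width: 0.0552
gripper_force: 85.6
```

>>> jog_arm --dr '[[0,0,0],[0,0,0],[0,0,0],[0,0,0],[0,0,0],[0,0,0],[0,0,0],[0,0,0],[0,0,0],[0,0,0],[0,0,0],[0,0,0]]' --delta_pos '[[0,0,0],[0,0,-8],[0,0,-14],[0,0,-16],[0,0,-16],[0,0,-16],[0,0,-16],[0,0,-16],[0,0,-16],[0,0,-14],[0,0,0],[0,0,0]]' --jaw '[-1,-1,-1,-1,-1,-1,-1,-1,-1,-1,-1,-1]'

```text
time: 16.25
tool_pos: [0.5348, -0.1314, 0.2535]
orientation: [2.137, 1.775, 0.396]
ft_force: [-0.9, -0.7, -5.1]
grip_width: 0.0553
gripper_force: 87.8
```

Run:
```python
from geo import *
o=manip.get_obs(); print(o["joints"].round(2),o["ft_force"].round(2))
Rg=slopeR(np.radians(-10.5),0); Rd=np.stack([Rg[:,1],Rg[:,0],-Rg[:,2]],1)
for z in(.24,.03): to([.601,.171,z],Rd)
```

```text
[ 0.05  0.05  0.12  2.11  0.01  0.54 -0.03] [-0.94 -0.72 -5.06]
turn(tool) [ 0.4379 -0.0005 -0.0014] shift in final axes mm [309.4  10.   13.5] in current axes [309.4   2.9  16.5]
turn(tool) [ 0.4379 -0.0005 -0.0014] shift in final axes mm [309.4  10.  223.5] in current axes [309.2 -86.2 206.7]
```

>>> jog_arm --dr '[[0,0,0],[0,0,0],[0,0,0],[0,0,0],[0,0,0],[0,0,0],[0.07,0,0],[0.075,0,0],[0.075,0,0],[0.075,0,0],[0.075,0,0],[0.068,0,0]]' --delta_pos '[[14,0,0],[24,0,0],[28,0,0],[30,0,0],[30,0,0],[30,0,0],[30,0,0],[30,0,0],[30,0,0],[28,0,0],[22,0,0],[13,0,0]]' --jaw '[-1,-1,-1,-1,-1,-1,-1,-1,-1,-1,-1,-1]'

```text
time: 17.25
tool_pos: [0.5922, 0.1763, 0.2519]
orientation: [-2.408, -2.009, 0.003]
ft_force: [-0.0, 0.2, -4.3]
grip_width: 0.0548
gripper_force: 87.9
```

>>> jog_arm --dr '[[0,0,0],[0,0,0],[0,0,0],[0,0,0],[0,0,0],[0,0,0],[0,0,0],[0,0,0]]' --delta_pos '[[0,5,15],[0,5,25],[0,0,30],[0,0,30],[0,0,25],[0,0,15],[0,0,0],[0,0,0]]' --jaw '[-1,-1,-1,-1,-1,-1,-1,-1]'

```text
time: 17.92
tool_pos: [0.6014, 0.1701, 0.1117]
orientation: [-2.416, -2.006, 0.004]
ft_force: [-0.4, 0.7, -3.9]
grip_width: 0.0552
gripper_force: 87.9
```

Run:
```python
from geo import *
o=manip.get_obs(); print(o["joints"].round(2),o["ft_force"].round(2))
Rg=slopeR(np.radians(-10.5),0); Rd=np.stack([Rg[:,1],Rg[:,0],-Rg[:,2]],1)
to([.601,.171,.029],Rd)
f=manip.grab_frame("side"); W=cloud(f); hsv=cv2.cvtColor(f["frame"],cv2.COLOR_BGR2HSV)
cv2.imwrite("pics/s10.png",f["frame"][120:320,130:340].repeat(2,0).repeat(2,1))
m=(hsv[...,0]<20)&(hsv[...,1]>100)&(W[...,1]>0.08)&(W[...,1]<.26)&(W[...,0]>.5)&(W[...,0]<.7)&(W[...,2]>.03)
print(m.sum(),np.percentile(W[m],[1,99],axis=0).round(3))
```

```text
[-0.28  0.51 -0.09  1.77  0.06  0.87 -0.58] [-0.41  0.67 -3.93]
turn(tool) [-0.0029  0.001  -0.0014] shift in final axes mm [ 0.8 -0.6 82.7] in current axes [ 0.9 -0.4 82.7]
806 [[0.565 0.137 0.089]
 [0.632 0.213 0.191]]
```

View pics/s10.png

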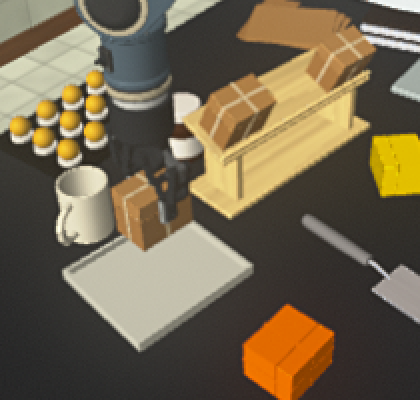

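The heavy box hangs upright over the tray (crop (150,210)), and both empty boxes are in place at (238,105) and (340,58). Lower gently.

>>> jog_arm --dr '[[0,0,0],[0,0,0],[0,0,0],[0,0,0],[0,0,0],[0,0,0],[0,0,0],[0,0,0],[0,0,0],[0,0,0]]' --delta_pos '[[0,0,12],[0,0,18],[0,0,18],[0,0,13],[0,0,8],[0,0,5],[0,0,4],[0,0,2],[0,0,0],[0,0,0]]' --jaw '[-1,-1,-1,-1,-1,-1,-1,-1,-1,-1]'

```text
time: 18.8
tool_pos: [0.6028, 0.1705, 0.0343]
orientation: [2.417, 2.007, 0.003]
ft_force: [-0.9, -0.6, -4.1]
grip_width: 0.055
gripper_force: 88.1
```

>>> jog_arm --dr '[[0,0,0],[0,0,0],[0,0,0],[0,0,0]]' --delta_pos '[[0,0,1],[0,0,1],[0,0,0],[0,0,0]]' --jaw '[-1,-1,-1,-1]'

```text
time: 19.13
tool_pos: [0.6023, 0.1703, 0.0318]
orientation: [-2.417, -2.007, -0.001]
ft_force: [0.7, -0.3, -3.7]
grip_width: 0.0551
gripper_force: 88.1
```

>>> jog_arm --dr '[[0,0,0],[0,0,0],[0,0,0],[0,0,0],[0,0,0]]' --delta_pos '[[0,0,1],[0,0,1],[0,0,0.5],[0,0,0],[0,0,0]]' --jaw '[-1,-1,-1,-1,-1]'

```text
time: 19.55
tool_pos: [0.6025, 0.1704, 0.0301]
orientation: [2.417, 2.007, 0.001]
ft_force: [-3.5, -1.5, 5.7]
grip_width: 0.0552
gripper_force: 88.8
```

Contact (force reversed to +5.7 N). Release and withdraw.

>>> jog_arm --dr '[[0,0,0],[0,0,0],[0,0,0],[0,0,0],[0,0,0],[0,0,0],[0,0,0],[0,0,0],[0,0,0],[0,0,0],[0,0,0],[0,0,0]]' --delta_pos '[[0,0,-0.5],[0,0,0],[0,0,0],[0,0,0],[0,0,0],[0,0,0],[0,0,-10],[0,0,-25],[0,0,-35],[0,0,-35],[0,0,-35],[0,0,0]]' --jaw '[-1,1,1,1,1,1,1,1,1,1,1,1]'

```text
time: 20.55
tool_pos: [0.6068, 0.1718, 0.1786]
orientation: [2.413, 2.003, 0.023]
ft_force: [1.3, 0.6, -0.1]
grip_width: 0.0855
gripper_force: 0.0
```

Run:
```python
from geo import *
o=manip.get_obs(); print(o["time"],o["tool_pos"].round(3),o["grip_width"])
f=manip.grab_frame("side"); W=cloud(f); hsv=cv2.cvtColor(f["frame"],cv2.COLOR_BGR2HSV)
cv2.imwrite("pics/s11.png",f["frame"][120:320,130:340].repeat(2,0).repeat(2,1))
k=(hsv[...,0]<20)&(hsv[...,1]>100)
m=k&(W[...,1]>0.08)&(W[...,1]<.26)&(W[...,0]>.5)&(W[...,0]<.7)&(W[...,2]>.01)&(W[...,2]<.1)
print("heavy",m.sum(),np.percentile(W[m],[1,99],axis=0).round(3))
S=W@Rs; m=k&(abs(S[...,2]+.089)<.006)
for w in "LR":
    c=C[w]@Rs; q=S[m]; q=q[(abs(q[:,1]-c[1])<.05)&(abs(q[:,0]-c[0])<.06)]; lo,hi=np.percentile(q,[1,99],axis=0); print(w,len(q),c.round(4),((lo+hi)/2).round(4),(hi-lo).round(4))
```

```text
20.55 [0.607 0.172 0.179] 0.08545189577358402
heavy 964 [[0.567 0.133 0.011]
 [0.632 0.213 0.077]]
L 432 [ 0.6096  0.0847 -0.1237] [ 0.6134  0.0848 -0.0903] [0.0558 0.0795 0.0088]
R 297 [ 0.6082 -0.1368 -0.1242] [ 0.6051 -0.1356 -0.0906] [0.0553 0.0816 0.0079]
```

View pics/s11.png

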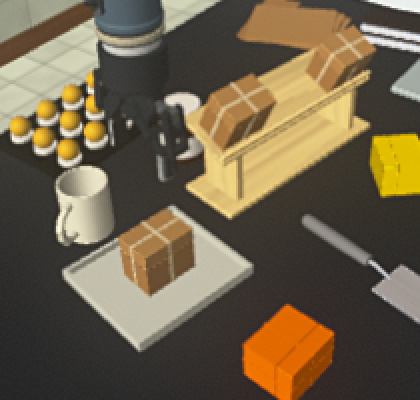

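The heavy box stands flat in the tray (crop (157,250)), the two empties lie in their places at (238,105) and (340,58), and the gripper is clear.

```bash
python3 -c "
from station import manip
print(manip.close_job())"
```

```text
the job is handed in; nothing more can be done
None
```

I handed the job in: the heavy box was the middle one, and it now stands upright in the tray with the two empty boxes back in their places on the stand, but no verdict came back.

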